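# Show the student where the lead goes

## Robot

A 7-joint arm with a two-finger parallel gripper is mounted at the origin on the work surface. World frame = base frame: x ahead of the robot, y to its left, z up, the work surface at z = 0. Lengths are in m, angles in rad, forces in N, time in s.
With the tool pointing down it reaches from about 0.35 to 0.9 m from the base axis. Payload 8.1 kg.
Tool frame: the origin (TCP) lies between the finger pads, 19 mm behind the fingertips; this is the grasp point; z points along the fingers, y is the line along which they close (so a half turn about z gives the same grasp; the last joint's range is limited). The gripper opens to 92 mm and grips with 3 to 60 N. Pads are 19 mm wide; open, the fingers measure 130 mm over their backs; the gripper's body (75 mm by 190 mm) begins 47 mm behind the grasp point.
Start: joints at [1.158, 0.434, 0.025, 1.573, -0.012, 1.134, -0.075], TCP at [0.191, -0.595, 0.246] pointing down, gripper open.
Joint ranges: [-2.62, 2.62], [-0.44, 2.09], [-1.27, 1.32], [0.08, 2.57], [-1.32, 4.46], [0.12, 2], [-2.74, 2.74]. Speed limits (rad/s): [2.22, 2.22, 3.01, 3.01, 3.14, 3.14, 3.14].

## Interface

Orientations are given as a rotation vector (axis times angle).
In Python, from station import arm, capture, hand_in gives the robot as it stands (arm), with the cameras as plain functions and the job as plain functions.
- The arm moves only by the shell command python3 nudge.py [FORCE], which reads ROWS from standard input. ROWS is a JSON list of rows, 1 to 5 of them, each of 5 numbers: the finger opening in m, then dx, dy, dz in fractions of the full range, 1 being 80 cm, then a turn about the tool's z in parts of the range, where 1.0 means pi/2 rad; each row is the pose to reach, as a shift and turn from the pose commanded when the command began, along the tool's axes at that moment; what a row does not reach only later rows make up. A row lasts 1/10 s, in which the tool goes at most 0.05 m and 0.15 rad, less where a joint would pass 70% of its speed; a pose out of reach is approached as far as the arm can. The fingers move at their own pace and stop on an object; FORCE is the grip in N (left out, the last holds). Time passes only in rows, so rows that do not move let the fingers close. It prints the time, the measured TCP pose, the force, the opening and the grip force at its end. No shift or turn number may pass 1 either way. Input that does not fit is refused with a message, and nothing moves.
- arm.get_state(): the state, without advancing time (a new reading comes with each control period).
- capture(name): name is "scene" or "top" or "wrist"; returns a dict with "image" (420x560x3 uint8, blue, green, red), "fx", "fy", "cx", "cy" (pixels), "k1" (the pictures are not rectified: a ray, as slopes to the right and down, at radius r is drawn at 1 + k1 r^2 times it, then the intrinsics apply), "xyz" and "orientation" of the camera in the world; the wrist camera has in their place "tool_from_camera" (4x4, takes a point from camera to tool coordinates, whose origin is the TCP and whose axes are the flange's). Camera axes: x right, y down, z forward; pixel columns grow to the right and rows downward; lengths in m; the calibration is good to about 2 mm. A picture is of the moment at which its call begins: read the wrist's pose just before it. There is no depth.
- hand_in(): hands the job in; it is judged then, once.
The state is a dict: "time_s": time; "joints": joint angles; "joint_velocities": joint speeds; "joint_torque": joint torques, N m; "eef_pos": TCP position; "tool_rot": TCP orientation; "force": force on the tool from outside, world axes, zero at the start; "moment": the same for the moment, N m; "opening": finger opening in m; "grasp_force": force on a finger pad.
Only numpy, scipy, OpenCV 4.12 (cv2) and the standard library are available. Lean on these libraries where they do the work, as an engineer would, in place of code of your own. Each camera call takes 0.05 s, during which the arm holds its last target. There are 200 camera calls.

## Task

Switch the signal source off by pushing its red toggle all the way over to the far side. Then show the student where the lead goes: point at the green binding post on the signal source, fingertips about two centimetres straight above its cap, and stay there for a good two seconds; then point in the same way at the green binding post on the black coil stand, and finish while still pointing there. Never touch any binding post or the coil stand, and leave everything else lying on the bench where it is.

Things in the scene. Friction and masses are not known exactly. Their poses are not given: they have to be found in the camera images.
- source: the signal source: low white bench instrument, 150 (x) x 250 (y) x 55 mm high, fixed to the table, on the robot's left. Origin: centre of its underside; +x points away from the robot (roughly, it may be turned by up to 0.3 rad), z up. Its top carries four binding posts in a row along y (44 mm apart, at x = -25 mm) and the red toggle at its right (-y) end
- toggle (a joint): angle of the signal source's red toggle, rad. 0: leaning towards the robot (-x of the source; on), it starts between 0 and 0.25; 1.0: end stop, leaning as far away (+x of the source; off); upright at 0.5. It is a stick 10 mm thick with a 26 mm ball at its end, turning about the source's y axis and stays where it is left (light friction, under 3 N at its tip, no spring)
- toggle_tip (a point): centre of the ball, 26 mm across, at the free end of the red toggle, 50 mm from its pivot; the pivot lies on the source at x = 0, y = -93 mm, 77 mm above the table, in a grey block 70 x 50 mm (x, y) that reaches 90 mm above the table at most (flat top at 80 mm)
- coil_stand: the coil stand: black block, 100 (x) x 135 (y) x 45 mm high, fixed to the table, on the robot's right; an upright black tube (22 mm across, 40 mm tall) stands on its top at x = +30 mm, and three binding posts in a row along y (44 mm apart, at x = -22 mm). Origin: centre of its underside; +x points away from the robot (turned by up to 0.4 rad), z up
- source_red: the red binding post on the signal source: red round cap 20 mm across on a brass stem, 24 mm tall, fixed. Origin: centre of its underside, on the source's top; its top face lies 24 mm above the origin. The colours change places along the row
- source_black: the black binding post on the signal source: black round cap 20 mm across on a brass stem, 24 mm tall, fixed. Origin: centre of its underside, on the source's top; its top face lies 24 mm above the origin. The colours change places along the row
- source_green: the green binding post on the signal source: green round cap 20 mm across on a brass stem, 24 mm tall, fixed. Origin: centre of its underside, on the source's top; its top face lies 24 mm above the origin. The colours change places along the row
- source_yellow: the yellow binding post on the signal source: yellow round cap 20 mm across on a brass stem, 24 mm tall, fixed. Origin: centre of its underside, on the source's top; its top face lies 24 mm above the origin. The colours change places along the row
- coil_black: the black binding post on the coil stand: black round cap 20 mm across on a brass stem, 24 mm tall, fixed. Origin: centre of its underside, on the stand's top; its top face lies 24 mm above the origin. The colours change places along the row
- coil_green: the green binding post on the coil stand: green round cap 20 mm across on a brass stem, 24 mm tall, fixed. Origin: centre of its underside, on the stand's top; its top face lies 24 mm above the origin. The colours change places along the row
- coil_yellow: the yellow binding post on the coil stand: yellow round cap 20 mm across on a brass stem, 24 mm tall, fixed. Origin: centre of its underside, on the stand's top; its top face lies 24 mm above the origin. The colours change places along the row
- pen: loose blue pen, 140 long (x), 10 mm thick; origin under its middle
- eraser: loose grey eraser, 45 x 18 x 12 mm; origin under its middle
- calculator: loose black calculator, 80 x 160 x 15 mm; origin under its middle
- ruler: loose wooden ruler, 30 x 300 (y) x 4 mm; origin under its middle
- magnet: loose steel-coloured round magnet, 20 across, 12 mm tall; origin under its middle
- mug: loose blue mug, 80 across, 90 mm tall, handle at its +y side; origin under its middle

How it is judged:
By the outcome, as a careful person would: the job done as asked, in the order asked, and still so for the second after the job is handed in, with the robot touching nothing.
It also fails if it takes over 53 s, if anything falls off the work surface, if the arm or the gripper's body presses on something with over 40 N, if the wrist force passes 120 N, or if a joint passes its speed limit or range.

## Working session

There is one attempt and no reset: what is moved stays moved. The work goes in short steps, Python scripts to look and compute and a shell command to move; the robot and the scene stay as the last step left them, time stands still between calls to the robot, and variables do not carry over. Pictures are saved under pics/ and viewed, at most 10 in all, crops included, and the job is handed in when it is done.

```bash
ls; mkdir -p pics; cat > h.py <<'E'
import numpy as np, cv2
from scipy.spatial.transform import Rotation as R
from station import arm, capture, hand_in
def cam(n):
    s=arm.get_state(); c=capture(n)
    if n=="wrist":
        T=np.eye(4);T[:3,:3]=R.from_rotvec(s["tool_rot"]).as_matrix();T[:3,3]=s["eef_pos"]
        T=T@np.array(c["tool_from_camera"])
        c["Rm"],c["t"]=T[:3,:3],T[:3,3]
    else:
        c["t"]=np.array(c["xyz"]); o=np.array(c["orientation"]); c["Rm"]=R.from_rotvec(o).as_matrix() if o.shape==(3,) else o
    return c
def ray(c,u,v):
    K=np.array([[c["fx"],0,c["cx"]],[0,c["fy"],c["cy"]],[0,0,1.]])
    p=cv2.undistortPoints(np.array([[[u,v]]],float),K,np.array([c["k1"],0,0,0.]))[0,0]
    d=c["Rm"]@np.array([p[0],p[1],1]); return c["t"],d/np.linalg.norm(d)
def onz(c,u,v,z):
    t,d=ray(c,u,v); return t+d*(z-t[2])/d[2]
def tri(*rs):
    A=sum(np.eye(3)-np.outer(d,d) for t,d in rs); b=sum((np.eye(3)-np.outer(d,d))@t for t,d in rs)
    p=np.linalg.solve(A,b); return p,[np.linalg.norm(np.cross(p-t,d)) for t,d in rs]
E
python3 - <<'E'
from h import *
for n in("scene","top"):
    c=cam(n); cv2.imwrite(f"pics/{n}1.png",c["image"]); print(n,c["xyz"],c["orientation"],c["fx"],c["k1"])
s=arm.get_state();print(s["time_s"],s["eef_pos"],s["tool_rot"],s["opening"])
E
```

```text
nudge.py
pics
station.py
scene [1.38081394 0.10338625 0.75145836] [-1.5758067  -1.82026268  0.90485764] 498.76216395948467 -0.14073740052585704
top [ 0.31621115 -0.03762619  1.25657652] [-2.15261989  2.09443394 -0.22619274] 406.08666601536936 -0.07477718453581457
0.1 [ 0.1903182  -0.59484665  0.24482424] [-3.10263161e+00 -4.84307475e-01  5.74814397e-04] 0.09189769556413152
```

View pics/scene1.png

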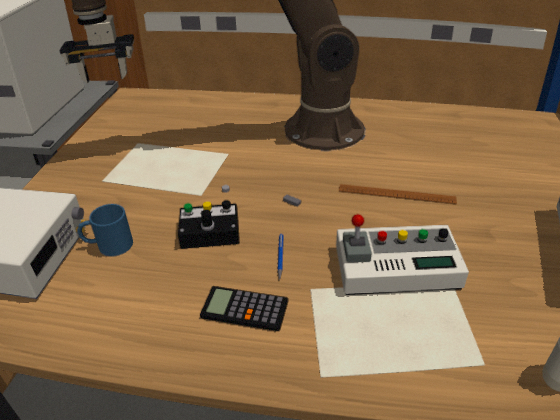

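View pics/top1.png

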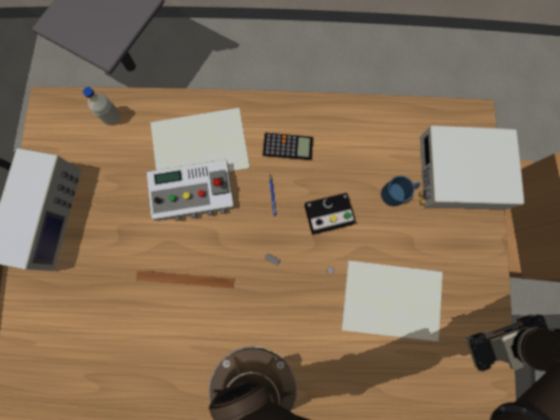

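The scene view shows the source's green cap at about (423,234), the toggle ball at (358,220) and the coil's green cap at (188,208). In the top view they are at (172,198), (217,182) and (347,215). Next I'll segment and triangulate them.

```bash
cat > m.py <<'E'
from h import *
H={"g":[(45,85)],"y":[(22,33)],"r":[(0,6),(174,180)]}
def blob(c,k,u,v,rad=9):
    h=cv2.cvtColor(c["image"],cv2.COLOR_BGR2HSV); m=np.zeros(h.shape[:2],np.uint8)
    for a,b in H[k]: m|=cv2.inRange(h,(a,130,50),(b,255,255))
    n,l,st,ce=cv2.connectedComponentsWithStats(m)
    i=[i for i in range(1,n) if np.hypot(*(ce[i]-(u,v)))<rad and st[i,4]>4]
    i=max(i,key=lambda i:st[i,4]); return ce[i],st[i]
E
python3 - <<'E'
from m import *
S,T=cam("scene"),cam("top")
for n,k,a,b in [("sg","g",(423,234),(172,198)),("sy","y",(403,236),(187,196)),("sr","r",(382,236),(201,193)),("tog","r",(358,220),(217,182)),("cg","g",(188,208),(347,215)),("cy","y",(207,206),(333,218))]:
    p,s1=blob(S,k,*a);q,s2=blob(T,k,*b)
    x,e=tri(ray(S,*p),ray(T,*q)); print(n,p.round(1),s1[2:],q.round(1),s2[2:],x.round(4),np.round(e,4))
E
```

```text
sg [422.9 233.9] [ 9  9 72] [171.9 197.6] [ 5  4 19] [0.5564 0.2569 0.0694] [0.0018 0.0018]
sy [402.3 234.7] [10 11 88] [186.1 195.1] [ 7  7 35] [0.5649 0.2139 0.0699] [0.0012 0.0012]
sr [381.8 235.5] [ 9 10 80] [200.9 192.8] [ 7  6 32] [0.5731 0.1705 0.0698] [0.0015 0.0015]
tog [357.4 220.1] [ 12  13 117] [217.  181.7] [ 9  8 56] [0.5955 0.1166 0.1238] [0.0013 0.0013]
cg [187.7 207.2] [ 9  9 59] [347. 215.] [ 5  3 11] [ 0.5198 -0.2695  0.0603] [0.0011 0.0011]
cy [206.9 205.4] [ 9 10 67] [332.9 218.1] [ 5  5 22] [ 0.509  -0.2265  0.0615] [0.0013 0.0013]
```

```bash
cat > d.py <<'E'
import sys
from h import *
# usage: d.py x y z yaw -> shift in tool axes, turn
s=arm.get_state(); M=R.from_rotvec(s["tool_rot"]).as_matrix(); a=list(map(float,sys.argv[1:]))
print("tool",(M.T@(np.array(a[:3])-s["eef_pos"])).round(4),"turn",round(np.arctan2(M[1,0],M[0,0])-a[3],3),"t",round(s["time_s"],2),"z",M[:,2].round(3),"F",np.round(s["force"],1),"j",np.round(s["joints"],2))
E
python3 d.py .551 .108 .246 .191
```

```text
tool [ 5.577e-01 -5.597e-01 -5.000e-04] turn 0.119 t 0.2 z [-0.     0.001 -1.   ] F [ 0.9  0.3 -0.7] j [ 1.16  0.43  0.02  1.57 -0.01  1.13 -0.08]
```

The manual's scale: shifts go in shares of 80 cm and turns go in shares of pi/2 rad. Converting my numbers, -0.17 m is -0.2125.

```bash
echo '[[0, 0.2125, -0.2125, 0, 0], [0, 0.2125, -0.2125, 0, 0], [0, 0.2125, -0.2125, 0, 0], [0, 0.2125, -0.2125, 0, 0], [0, 0.2125, -0.2125, 0, 0]]' | python3 nudge.py 10; echo '[[0, 0.2125, -0.2125, 0, 0], [0, 0.2125, -0.2125, 0, 0], [0, 0.2125, -0.2125, 0, 0], [0, 0.2125, -0.2125, 0, 0], [0, 0.2125, -0.2125, 0, 0]]' | python3 nudge.py; echo '[[0, 0.125, -0.125, 0, 0.0758], [0, 0.125, -0.125, 0, 0.0758], [0, 0.125, -0.125, 0, 0.0758], [0, 0.125, -0.125, 0, 0.0758], [0, 0.125, -0.125, 0, 0.0758]]' | python3 nudge.py;python3 d.py .551 .108 .246 .191
```

```text
time_s: 0.7
eef_pos: [0.3016, -0.3788, 0.2455]
tool_rot: [-3.103, -0.487, -0.0]
force: [0.5, -0.8, -0.2]
opening: 0.0563
grasp_force: 0.0
time_s: 1.2
eef_pos: [0.4116, -0.165, 0.2458]
tool_rot: [3.104, 0.487, 0.001]
force: [0.5, -0.9, -0.3]
opening: 0.0165
grasp_force: 0.0
time_s: 1.7
eef_pos: [0.4755, -0.0412, 0.2453]
tool_rot: [-3.127, -0.303, 0.001]
force: [-0.3, -0.3, -0.7]
opening: 0.0004
grasp_force: 0.0
tool [ 0.1028 -0.1319 -0.0008] turn 0.002 t 1.7 z [-0.001  0.    -1.   ] F [-0.3 -0.3 -0.7] j [ 0.26  0.22 -0.34  1.9   0.09  1.04 -1.49]
```

In the tool's units: -0.132 m is -0.165, 0.103 m is 0.1288.

```bash
echo '[[0, 0.1288, -0.165, 0, 0], [0, 0.1288, -0.165, 0, 0], [0, 0.1288, -0.165, 0, 0], [0, 0.1288, -0.165, 0, 0], [0, 0.1288, -0.165, 0, 0]]' | python3 nudge.py; python3 - <<'E'
from h import *
c=cam("wrist"); cv2.imwrite("pics/w1.png",c["image"]); print(c["t"],c["Rm"][:,2],arm.get_state()["eef_pos"])
E
```

```text
time_s: 2.2
eef_pos: [0.552, 0.1084, 0.2451]
tool_rot: [-3.126, -0.303, 0.001]
force: [0.5, -1.3, -0.2]
opening: 0.0006
grasp_force: 0.0
[0.62446214 0.12191998 0.38506887] [-0.27037636 -0.05094556 -0.96140583] [0.55147583 0.10610947 0.24502872]
```

View pics/w1.png

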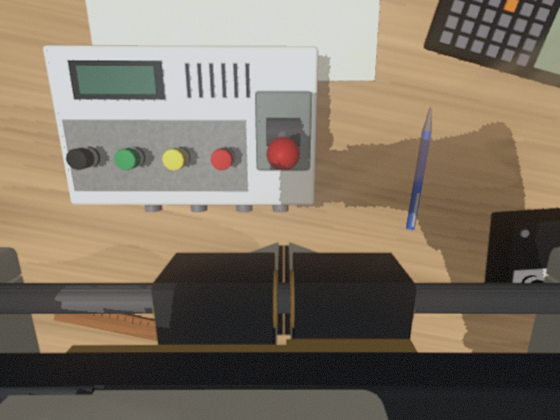

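The wrist view shows the closed fingertips at about column 283, on the robot side of the ball (283,152), and the green cap at (124,159). I'll refine the positions with all three cameras.

```bash
python3 - <<'E'
from m import *
W,S,T=cam("wrist"),cam("scene"),cam("top")
for n,k,w,a,b in [("sg","g",(124,159),(423,234),(172,198)),("sy","y",(173,159),(403,236),(187,196)),("sr","r",(221,159),(382,236),(201,193)),("tog","r",(283,152),(358,220),(217,182))]:
    o,s=blob(W,k,*w)
    try: q=ray(T,*blob(T,k,*b)[0])
    except ValueError: q=None
    try: p=ray(S,*blob(S,k,*a)[0])
    except ValueError: p=None
    x,e=tri(*[r for r in(ray(W,*o),p,q) if r]); print(n,o.round(1),s[2:],p is None,q is None,x.round(4),np.round(e,4),onz(W,*o,.124 if n=="tog" else .074).round(4))
E
python3 d.py .551 .108 .122 .191
```

```text
tool [ 0.0006 -0.0039  0.1234] turn -0.003 t 2.4 z [-0.001 -0.002 -1.   ] F [ 0.5 -0.8 -0.6] j [ 0.01  0.36 -0.39  1.71  0.15  1.1  -1.81]Traceback (most recent call last):
  File "<stdin>", line 4, in <module>
  File "m.py", line 8, in blob
    i=max(i,key=lambda i:st[i,4]); return ce[i],st[i]
ValueError: max() iterable argument is empty
```

```bash
sed -i 's/(45,85)/(40,95)/; s/130,50/110,40/; s/rad=9/rad=12/' m.py; python3 - <<'E'
from m import *
W,S,T=cam("wrist"),cam("scene"),cam("top")
for n,k,w,a,b in [("sg","g",(124,159),(423,234),(172,198)),("sy","y",(173,159),(403,236),(187,196)),("sr","r",(221,159),(382,236),(201,193)),("tog","r",(283,152),(358,220),(217,182))]:
    rs=[]
    for c,u in((W,w),(S,a),(T,b)):
        try: o,s=blob(c,k,*u); rs.append(ray(c,*o)); print(o.round(1),s[2:],end=" ")
        except ValueError: print("none",cv2.cvtColor(c["image"],cv2.COLOR_BGR2HSV)[u[1],u[0]],end=" ")
    if len(rs)>1: x,e=tri(*rs); print(n,x.round(4),np.round(e,4))
print(arm.get_state()["eef_pos"])
E
python3 d.py .551 .108 .122 .191
```

```text
[119.6 158.1] [ 20  19 296] [422.8 233.9] [ 9 11 76] [170.5 197.7] [ 4  4 12] sg [0.5554 0.2595 0.0702] [0.0017 0.0011 0.0006]
[168.7 157.6] [ 23  21 378] [402.4 234.7] [10 11 91] none [14 81 82] sy [0.5634 0.2158 0.0692] [0.0005 0.0005]
[216.1 157.6] [ 21  22 356] [381.8 235.6] [ 9 11 84] none [13 81 85] sr [0.5717 0.1723 0.0688] [0.0001 0.0001]
[276.9 150.8] [ 33  33 824] [357.4 220.1] [ 12  13 115] none [14 83 71] tog [0.5947 0.1175 0.1233] [0.0004 0.0004]
[0.55139438 0.10525018 0.24568677]
tool [ 1.000e-04 -2.900e-03  1.237e-01] turn -0.003 t 2.55 z [ 0.    -0.001 -1.   ] F [-0.5  0.5  0.2] j [ 0.01  0.36 -0.39  1.71  0.15  1.1  -1.81]
```

In the tool's units: 0.124 m is 0.155, -0.003 m is -0.0038.

```bash
echo '[[0, 0, -0.0038, 0.155, 0], [0, 0, -0.0038, 0.155, 0], [0, 0, -0.0038, 0.155, 0], [0, 0, -0.0038, 0.155, 0], [0, 0, -0.0038, 0.155, 0]]' | python3 nudge.py; echo '[[0, 0.0125, 0, 0, 0], [0, 0.0188, 0, 0, 0], [0, 0.025, 0, 0, 0], [0, 0.0313, 0, 0, 0], [0, 0.0313, 0, 0, 0]]' | python3 nudge.py; python3 d.py .595 .117 .122 .191
```

```text
time_s: 3.05
eef_pos: [0.5513, 0.1096, 0.1223]
tool_rot: [3.127, 0.298, 0.0]
force: [0.4, 0.0, 0.2]
opening: 0.0006
grasp_force: 0.0
time_s: 3.55
eef_pos: [0.5763, 0.1148, 0.1218]
tool_rot: [-3.127, -0.299, -0.001]
force: [-0.7, -0.1, -0.2]
opening: 0.0002
grasp_force: 0.0
tool [ 0.0188  0.0014 -0.0002] turn -0.0 t 3.55 z [ 0.001  0.    -1.   ] F [-0.7 -0.1 -0.2] j [-0.04  0.53 -0.36  1.78  0.23  0.87 -1.88]
```

In the tool's units: 0.028 m is 0.035, 0.024 m is 0.03.

```bash
echo '[[0, 0.0075, 0, 0, 0], [0, 0.015, 0, 0, 0], [0, 0.0225, 0, 0, 0], [0, 0.03, 0, 0, 0], [0, 0.035, 0, 0, 0]]' | python3 nudge.py; echo '[[0, 0.0025, 0, 0, 0], [0, 0.005, 0, 0, 0], [0, 0.005, 0, 0, 0]]' | python3 nudge.py; python3 - <<'E'
from m import *
W,S=cam("wrist"),cam("scene"); cv2.imwrite("pics/w2.png",np.hstack([S["image"][150:350,250:500],W["image"][0:200]]))
o,_=blob(S,"r",358,225,40); print(o)
E
```

```text
time_s: 4.05
eef_pos: [0.6037, 0.1201, 0.1213]
tool_rot: [-3.127, -0.299, 0.0]
force: [-2.2, -0.6, -1.4]
opening: 0.0006
grasp_force: 0.9
time_s: 4.35
eef_pos: [0.6069, 0.1207, 0.1213]
tool_rot: [3.127, 0.299, -0.001]
force: [-0.7, -1.0, -0.1]
opening: 0.0007
grasp_force: 0.7
[360.07801418 233.86524823]
```

View pics/w2.png

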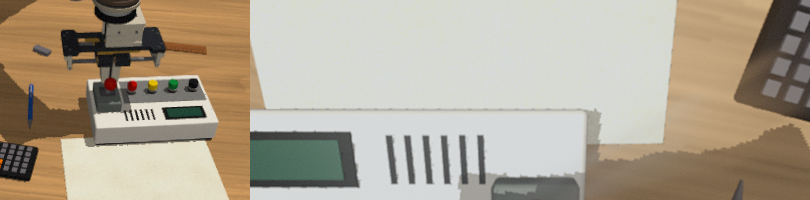

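The ball has moved to (360,234) in the scene view, with the fingers behind it. I'll keep pushing gently until the stop.

In the tool's units: 0.003 m is 0.0038, 0.002 m is 0.0025.

```bash
echo '[[0, 0.0025, 0, 0, 0], [0, 0.0038, 0, 0, 0], [0, 0.0038, 0, 0, 0]]' | python3 nudge.py; echo '[[0, 0.0025, 0, 0, 0], [0, 0.0038, 0, 0, 0], [0, 0.0038, 0, 0, 0]]' | python3 nudge.py;  python3 - <<'E'
from m import *
S=cam("scene"); o,_=blob(S,"r",358,230,40); print(o,onz(S,*o,.121))
E
```

```text
time_s: 4.75
eef_pos: [0.6082, 0.1209, 0.1211]
tool_rot: [3.126, 0.299, -0.006]
force: [-7.7, -3.0, 2.1]
opening: 0.0005
grasp_force: 4.1
time_s: 5.05
eef_pos: [0.6088, 0.1211, 0.1208]
tool_rot: [3.125, 0.299, -0.013]
force: [-16.7, -3.9, 10.2]
opening: 0.0004
grasp_force: 8.7
[360.14705882 234.21323529] [0.6349631  0.12501041 0.121     ]
```

The end stop has been reached: force is rising and the ball no longer moves. I'll back off and lift.

In the tool's units: -0.08 m is -0.1, -0.05 m is -0.0625.

```bash
echo '[[0, -0.0625, 0, 0, 0], [0, -0.0625, 0, 0, 0], [0, -0.0625, 0, -0.1, 0], [0, -0.0625, 0, -0.1, 0], [0, -0.0625, 0, -0.1, 0]]' | python3 nudge.py; python3 d.py .5555 .2585 .20 .191
```

```text
time_s: 5.6
eef_pos: [0.5668, 0.1138, 0.2066]
tool_rot: [-3.126, -0.299, -0.015]
force: [-0.1, -0.6, 0.8]
opening: 0.0005
grasp_force: 0.0
tool [ 0.0163 -0.1442  0.0069] turn -0.0 t 5.6 z [ 0.009  0.002 -1.   ] F [-0.1 -0.6  0.8] j [-0.01  0.42 -0.39  1.72  0.18  1.02 -1.84]
```

In the tool's units: -0.144 m is -0.18, 0.016 m is 0.02.

```bash
echo '[[0, 0.02, -0.18, 0, 0], [0, 0.02, -0.18, 0, 0], [0, 0.02, -0.18, 0, 0], [0, 0.02, -0.18, 0, 0], [0, 0.02, -0.18, 0, 0]]' | python3 nudge.py; python3 - <<'E'
from m import *
W,S,T=cam("wrist"),cam("scene"),cam("top")
cv2.imwrite("pics/w3.png",np.hstack([W["image"],S["image"][180:300,300:500].repeat(2,0).repeat(2,1)[:240] if 0 else np.pad(S["image"][170:310,300:500],((0,280),(0,0),(0,0)))]))
H=cv2.cvtColor(W["image"],cv2.COLOR_BGR2HSV);m=cv2.inRange(H,(40,110,40),(95,255,255));n,l,st,ce=cv2.connectedComponentsWithStats(m)
for i in range(1,n):
    if st[i,4]>80: print(ce[i],st[i],onz(W,*ce[i],.074))
rs=[ray(S,*blob(S,"r",358,225,40)[0])]
H=cv2.cvtColor(W["image"],cv2.COLOR_BGR2HSV);m=cv2.inRange(H,(0,130,50),(6,255,255));n,l,st,ce=cv2.connectedComponentsWithStats(m)
for i in range(1,n):
    if st[i,4]>80: print("r",ce[i],st[i],tri(rs[0],ray(W,*ce[i])))
print(arm.get_state()["eef_pos"])
E
python3 d.py .5555 .2585 .118 .191
```

```text
time_s: 6.1
eef_pos: [0.5517, 0.2585, 0.201]
tool_rot: [-3.126, -0.304, 0.0]
force: [0.0, -1.2, 0.1]
opening: 0.0008
grasp_force: 0.0
r [518.39916551 146.40472879] [498 130  37  36 719] (array([0.63380965, 0.12284853, 0.12243572]), [np.float64(0.0029003342027751214), np.float64(0.0029003342027751314)])
r [393.28746929 201.91646192] [380 191  26  23 407] (array([0.55896702, 0.14157704, 0.04489984]), [np.float64(0.016781010613316855), np.float64(0.01678101061331673)])
[0.55273614 0.25523082 0.2011749 ]
tool [ 0.0033 -0.0028  0.0832] turn -0.002 t 6.25 z [ 0.    -0.001 -1.   ] F [ 0.2 -0.2 -0. ] j [-0.24  0.48 -0.4   1.64  0.21  1.06 -2.09]
```

View pics/w3.png

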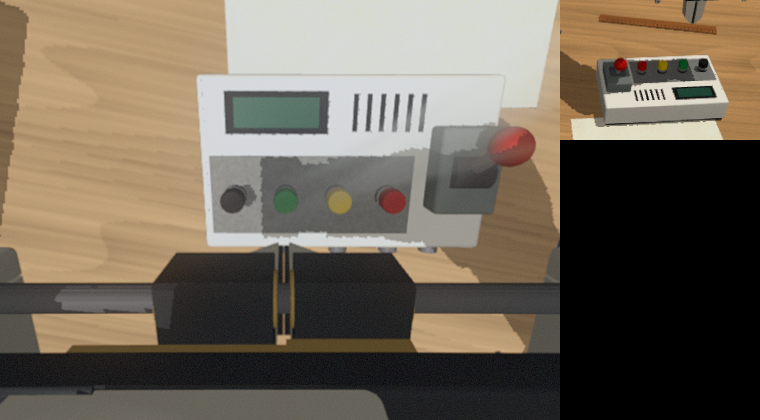

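The toggle is fully over, with the ball now at (512,146) in the wrist view and triangulated at its end position. The green cap at (286,199) is in line with the fingers, so I'll descend to point.

In the tool's units: 0.083 m is 0.1038, 0.04 m is 0.05.

```bash
python3 - <<'E'
from h import *
W=cam("wrist"); print(onz(W,286,199,.077), arm.get_state()["eef_pos"])
E
echo '[[0, 0.0038, -0.0025, 0.05, 0], [0, 0.0038, -0.0025, 0.1038, 0], [0, 0.0038, -0.0025, 0.1038, 0], [0, 0.0038, -0.0025, 0.1038, 0], [0, 0.0038, -0.0025, 0.1038, 0]]' | python3 nudge.py; python3 d.py .5555 .2585 .118 .191; python3 - <<'E'
from h import *
W,S=cam("wrist"),cam("scene")
cv2.imwrite("pics/w4.png",np.hstack([W["image"][:,100:460],cv2.resize(S["image"][150:290,330:470],(420,420))]))
E
```

```text
[0.55902974 0.25380371 0.077     ] [0.55278656 0.25516102 0.20129979]
time_s: 6.8
eef_pos: [0.5561, 0.2597, 0.1208]
tool_rot: [-3.126, -0.298, -0.004]
force: [0.0, -0.4, 0.1]
opening: 0.0007
grasp_force: 0.0
tool [-0.0008  0.0011  0.0028] turn -0.001 t 6.8 z [ 0.003  0.001 -1.   ] F [ 0.  -0.4  0.1] j [-0.27  0.57 -0.38  1.72  0.26  0.9  -2.13]
```

View pics/w4.png

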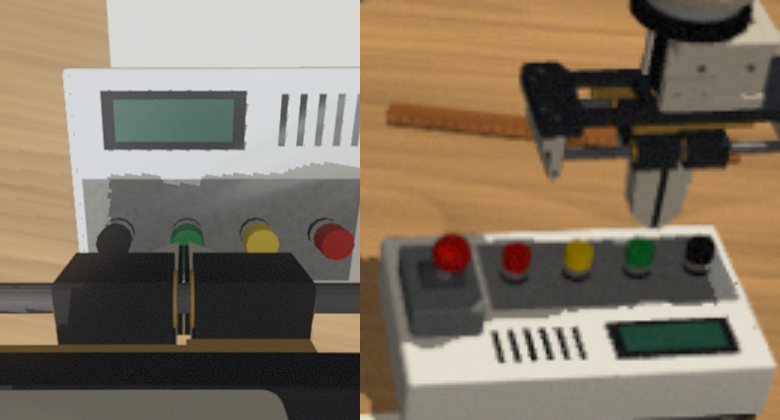

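The wrist view shows the green cap nearly under the finger slit (187 against 183). The scene view shows the tip at about (428,224) and the cap at (423,234). I'll check the lateral alignment numerically.

```bash
python3 - <<'E'
from m import *
W,S,T=cam("wrist"),cam("scene"),cam("top")
g,s=blob(S,"g",423,234); print(g,onz(S,*g,.072),onz(S,428.3,224,.102),onz(S,428.3,226,.099))
o=(287,238); print(onz(W,*o,.074)); print(arm.get_state()["eef_pos"])
E
```

```text
[422.88311688 233.97402597] [0.55916775 0.25820951 0.072     ] [0.56186099 0.26459959 0.102     ] [0.564688   0.26487852 0.099     ]
[0.55826395 0.25784723 0.074     ]
[0.55536515 0.25966306 0.11979806]
```

In the tool's units: 0.003 m is 0.0038, 0.002 m is 0.0025.

```bash
echo '[[0, 0.0025, 0.0038, 0.0013, 0], [0, 0.0025, 0.0038, 0.0013, 0], [0, 0.0025, 0.0038, 0.0013, 0], [0, 0.0025, 0.0038, 0.0013, 0], [0, 0.0025, 0.0038, 0.0013, 0]]' | python3 nudge.py
for i in 1 2 3 4 5 6; do echo '[[0, 0, 0, 0, 0], [0, 0, 0, 0, 0], [0, 0, 0, 0, 0], [0, 0, 0, 0, 0], [0, 0, 0, 0, 0]]' | python3 nudge.py | sed -n '1,2p'; done; python3 d.py .558 .257 .118 .191
```

```text
time_s: 7.55
eef_pos: [0.5572, 0.2569, 0.1174]
tool_rot: [3.127, 0.299, -0.0]
force: [-0.2, 0.3, 0.9]
opening: 0.0003
grasp_force: 0.0
time_s: 8.05
eef_pos: [0.5573, 0.2568, 0.1175]
time_s: 8.55
eef_pos: [0.5573, 0.2568, 0.1175]
time_s: 9.05
eef_pos: [0.5573, 0.2568, 0.1175]
time_s: 9.55
eef_pos: [0.5573, 0.2568, 0.1175]
time_s: 10.05
eef_pos: [0.5573, 0.2568, 0.1175]
time_s: 10.55
eef_pos: [0.5573, 0.2568, 0.1175]
tool [ 0.0007 -0.     -0.0005] turn -0.0 t 10.55 z [-0. -0. -1.] F [-0.7 -0.5 -0.4] j [-0.26  0.58 -0.38  1.72  0.26  0.9  -2.13]
```

In the tool's units: -0.1 m is -0.125, -0.05 m is -0.0625.

```bash
echo '[[0, 0, 0, -0.0625, 0], [0, 0, 0, -0.125, 0], [0, 0, 0, -0.125, 0], [0, -0.0375, 0.0625, -0.125, 0], [0, -0.0375, 0.125, -0.125, 0]]' | python3 nudge.py|sed -n 1,2p; echo '[[0, -0.075, 0.25, 0, 0], [0, -0.075, 0.25, 0, 0], [0, -0.075, 0.25, 0, 0], [0, -0.075, 0.25, 0, 0], [0, -0.075, 0.25, 0, 0]]' | python3 nudge.py|sed -n 1,2p; echo '[[0, -0.0575, 0.25, 0, 0], [0, -0.0575, 0.25, 0, 0], [0, -0.0575, 0.25, 0, 0], [0, -0.0575, 0.25, 0, 0], [0, -0.0575, 0.25, 0, 0]]' | python3 nudge.py|sed -n 1,2p; python3 d.py .520 -.27 .2 .191;  python3 - <<'E'
from h import *
c=cam("wrist"); cv2.imwrite("pics/w5.png",c["image"])
E
```

```text
time_s: 11.05
eef_pos: [0.5436, 0.1617, 0.218]
time_s: 11.55
eef_pos: [0.5239, -0.055, 0.2174]
time_s: 12.05
eef_pos: [0.516, -0.2605, 0.2172]
tool [0.0023 0.01   0.0173] turn -0.01 t 12.05 z [-0.001 -0.004 -1.   ] F [-0.5 -0.5  0.5] j [ 0.57  0.4  -0.26  1.71  0.12  1.04 -1.13]
```

View pics/w5.png

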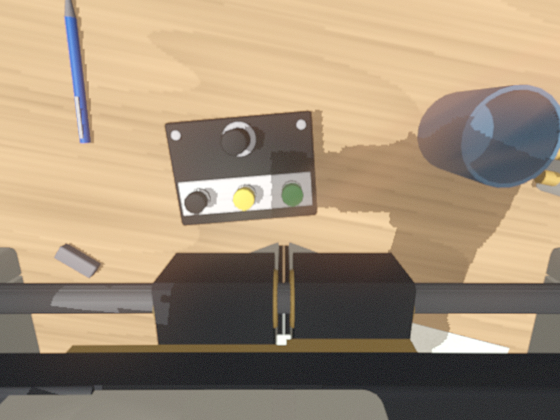

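The wrist view shows the coil's green cap at (292,194), the tube at (237,139), and the mug well to the right. I'll measure once the arm has settled.

```bash
echo '[[0, 0, 0, 0, 0], [0, 0, 0, 0, 0], [0, 0, 0, 0, 0]]' | python3 nudge.py|sed -n 1,2p; python3 - <<'E'
from m import *
W,S,T=cam("wrist"),cam("scene"),cam("top")
o,s=blob(W,"g",292,194,25); print(o,s[2:],onz(W,*o,.065)); rs=[ray(W,*o)]
for c,u in((S,(188,208)),(T,(347,215))):
    try: p,s=blob(c,"g",*u); print(p,s[2:],onz(c,*p,.064)); rs.append(ray(c,*p))
    except ValueError: print("none")
if len(rs)>1: print(tri(*rs))
E
python3 d.py .522 -.269 .108 .191
```

```text
time_s: 12.4
eef_pos: [0.5182, -0.2507, 0.2177]
tool [0.0006 0.0178 0.1097] turn 0.001 t 12.55 z [ 0.  0. -1.] F [ 0.1 -0.   0.3] j [ 0.56  0.4  -0.27  1.71  0.12  1.04 -1.13]Traceback (most recent call last):
  File "<stdin>", line 3, in <module>
  File "m.py", line 8, in blob
    i=max(i,key=lambda i:st[i,4]); return ce[i],st[i]
ValueError: max() iterable argument is empty
```

```bash
sed -i 's/110,40/75,30/' m.py; echo '[[0, 0, 0.0225, 0, 0], [0, 0, 0.0225, 0, 0], [0, 0, 0.0225, 0, 0], [0, 0, 0.0225, 0, 0], [0, 0, 0.0225, 0, 0]]' | python3 nudge.py|sed -n 1,2p; python3 - <<'E'
from m import *
W,S,T=cam("wrist"),cam("scene"),cam("top")
rs=[]
for c,u in((W,(285,196)),(S,(188,208)),(T,(347,215))):
    try: p,s=blob(c,"g",*u,rad=25); print(p,s[2:],onz(c,*p,.064)); rs.append(ray(c,*p))
    except ValueError: print("none")
if len(rs)>1: print(tri(*rs))
E
python3 d.py .522 -.269 .108 .191
```

```text
time_s: 13.05
eef_pos: [0.5211, -0.27, 0.2175]
[282.75496689 201.34437086] [ 19  16 151] [ 0.51731415 -0.2703836   0.064     ]
[187.77419355 207.5       ] [ 9 10 62] [ 0.52558311 -0.26580912  0.064     ]
none
(array([ 0.51498311, -0.27060676,  0.05539138]), [np.float64(0.00020441535856794072), np.float64(0.00020441535856801488)])
tool [ 0.0011 -0.0009  0.1095] turn 0.0 t 13.2 z [-0.  0. -1.] F [-0.3  0.4  0.4] j [ 0.58  0.42 -0.27  1.69  0.12  1.05 -1.11]
```

In the tool's units: 0.109 m is 0.1363, 0.1 m is 0.125.

```bash
echo '[[0, 0, 0, 0.0625, 0], [0, 0, 0, 0.1, 0], [0, 0, 0, 0.125, 0], [0, 0, 0, 0.1363, 0], [0, 0, 0, 0.1363, 0]]' | python3 nudge.py|sed -n 1,2p; echo '[[0, 0, 0, 0, 0], [0, 0, 0, 0, 0], [0, 0, 0, 0, 0]]' | python3 nudge.py; python3 - <<'E'
from m import *
W,S=cam("wrist"),cam("scene")
cv2.imwrite("pics/w6.png",np.hstack([W["image"][:,100:460],cv2.resize(S["image"][130:270,110:250],(420,420))]))
for u,z in(((286,240),.068),): print(onz(W,*u,z))
E
```

```text
time_s: 13.7
eef_pos: [0.5206, -0.27, 0.1077]
time_s: 14.0
eef_pos: [0.5218, -0.2706, 0.1097]
tool_rot: [3.126, 0.299, 0.003]
force: [-0.8, 0.2, -0.1]
opening: 0.0006
grasp_force: 0.0
[ 0.52461174 -0.27203094  0.068     ]
```

View pics/w6.png

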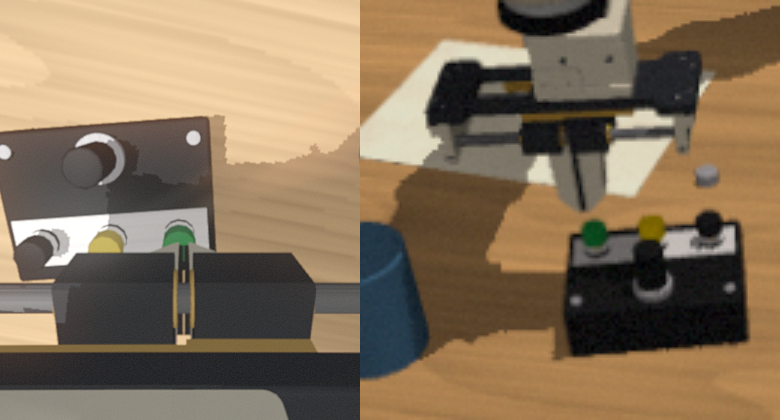

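The wrist view shows the green cap at 179 against the slit at 184. The scene view shows the tip at about (184,200) and the cap at (188,208). I'll check for lean before handing in.

```bash
python3 - <<'E'
from m import *
W,S=cam("wrist"),cam("scene"); e=arm.get_state()["eef_pos"]
p,_=blob(S,"g",188,208); print(p,"cap",onz(S,*p,.062),"tip",onz(S,184.3,199.5,.092))
print("wrist cap",onz(W,279,238,.068),e)
K=np.array([[S["fx"],0,S["cx"]],[0,S["fy"],S["cy"]],[0,0,1.]])
r=S["Rm"].T
print(cv2.projectPoints(np.array([[*e[:2],.09],[*e[:2],.062]]),r,-r@S["t"],K,np.array([S["k1"],0,0,0.]))[0])
E
```

```text
[187.70491803 207.45901639] cap [ 0.52296637 -0.26709109  0.062     ] tip [ 0.53288391 -0.26770844  0.092     ]
wrist cap [ 0.52484041 -0.26770745  0.068     ] [ 0.52127921 -0.27039671  0.10895243]
[[[184.87224033 197.09089758]]

 [[186.55829663 206.90253819]]]
```

In the tool's units: -0.002 m is -0.0025, 0.001 m is 0.0013.

```bash
echo '[[0, 0.0025, -0.0025, 0.0013, 0], [0, 0.0025, -0.0025, 0.0013, 0], [0, 0.0025, -0.0025, 0.0013, 0], [0, 0.0025, -0.0025, 0.0013, 0], [0, 0.0025, -0.0025, 0.0013, 0]]' | python3 nudge.py|sed -n 1,2p; for i in 1 2 3 4 5 6; do echo '[[0, 0, 0, 0, 0], [0, 0, 0, 0, 0], [0, 0, 0, 0, 0], [0, 0, 0, 0, 0], [0, 0, 0, 0, 0]]' | python3 nudge.py | sed -n '1,2p'; done; python3 -c "
from station import arm, capture, hand_in
print(hand_in())"
```

```text
time_s: 14.7
eef_pos: [0.5227, -0.268, 0.1075]
time_s: 15.2
eef_pos: [0.5227, -0.268, 0.1075]
time_s: 15.7
eef_pos: [0.5227, -0.268, 0.1075]
time_s: 16.2
eef_pos: [0.5227, -0.268, 0.1075]
time_s: 16.7
eef_pos: [0.5227, -0.268, 0.1075]
time_s: 17.2
eef_pos: [0.5227, -0.268, 0.1075]
time_s: 17.7
eef_pos: [0.5227, -0.268, 0.1075]
the job is handed in; nothing more can be done
None
```

I pushed the toggle to its off stop, held the fingertips about 2 cm above the source's green post for over 3 s, then pointed the same way at the coil stand's green post and handed in there at 17.7 s; the hand-in gave no verdict.

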